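# Fit and lock the missing quarter-turn bolt of a terminal box

### The job

One of the two quarter-turn bolts that close the cover of the grey terminal box is missing: fit the loose T-handle bolt, nose down, in the empty hole and lock it like its neighbour. Its cross-pin has to find the hidden slot, go fully in against the spring and be turned a quarter clockwise, so that the spring lifts the pin into its notch and the bolt stays in. Leave the cutters, screwdriver and marker where they lie.

Things in the scene. Friction and masses are not known exactly. Their poses are not given: they have to be found in the camera images.
- loose_bolt: Bolt to fit, 122 mm long, 0.22 kg, steel, black T-handle; lies on a flat of its barrel, y vertical. Origin: on the axis at the step, centre of the barrel's lower face. z: nose to handle; x: along T-bar and cross-pin. Barrel 35 x 35 mm, z 0 to 32; web 30 (x) x 12, z 32 to 46. Lying, the barrel can be taken with the tool tilted 45 degrees, pointing to the nose. Half a turn about z changes nothing.
- bolt_bar (a point): Middle of the T-bar, z = +53 mm of the bolt: bar 64 (x) x 12 (y) x 14 mm high. Standing in the hole, the bolt is taken here from straight above, fingertips just over the barrel, to feel, push and turn it. The barrel grip is too low to push it home, so it has to be let go in the hole and taken again.
- bolt_pin (a point): Centre of the steel cross-pin, z = -47 mm of the bolt: 7 mm thick, 26 mm long along x. With the pin standing on the socket under the hole the step is 14.3 mm above the cover and the bolt stays upright by itself (leaning up to 0.15 rad). Pressed lightly (4 to 10 N) and turned, the pin drops 2 mm or more when within about 0.2 rad of the slot.
- bolt_nose (a point): Tip of the nose, z = -62 mm of the bolt. The nose tapers from 5 mm at the tip to the 14 mm shank at z = -51. Above the shank, from z = -32 to 0, is the round shoulder, 28 mm thick with a 3.5 mm tapered lead, which fits the hole in the cover.
- fitted_bolt: Identical bolt, locked in one of the two holes, fixed; same frame. The other hole is the empty one. Its step is 4.3 mm above the cover, as on every locked bolt; it rises 64 mm over the cover, keep the gripper clear of it.
- terminal_box: Grey die-cast box with a closed hinged cover, 158 x 228 mm, 92 mm high, fixed to the bench. Origin: centre of the underside; z up; y along the row of two holes, which lies 42 mm from the middle towards -x (the side to the robot's left); hinges and cable glands on the +x side.
- hole_left (a point): Centre of one bolt hole (box y = +66 mm) at the cover's upper face, z up. 30.6 mm wide, 1.5 mm chamfer, guided 22 mm deep. Under the empty hole is a slotted socket that floats 2.5 mm sideways; the nose's taper pulls it into line. The slot runs along the row of holes, but up to 0.5 rad off it either way: this is not told and must be felt.
- hole_right (a point): The other hole (box y = -66 mm), made the same; either may be the empty one. In the slot the bolt rests on a spring, step 10 mm up. Home (step within 1 mm of the cover; 8.5 N plus friction, under 20 N) it turns only clockwise from above, 90 degrees to a hard stop; let go there, the spring lifts it to 4.3 mm: locked. Let go in mid-turn it stays at about 1 mm and can be retaken and turned on.
- cutters: Side cutters, 55 x 110 x 10 mm, bystander on the bench in front of the box, origin at the centre of the underside.
- screwdriver_small: Small screwdriver, 154 mm long, bystander near the left front of the bench, origin at the centre of the underside.
- marker: Marker pen, 135 mm long, bystander near the left edge of the bench beyond the loose bolt, origin at the centre of the underside.

How it is judged (in metres and radians):
At the end, for the whole second after the job is handed in: the loose bolt is at rest, locked in the empty hole: its axis within 4 mm of the hole's centre, leaning less than 0.15 rad, its step 2.7 to 6.2 mm above the cover, a height at which the spring holds it only when the pin is in its notch (((horizontal distance between loose_bolt and hole_left below 0.004 m and z of loose_bolt in the frame of hole_left between 0.0027 and 0.0062 m) or (horizontal distance between loose_bolt and hole_right below 0.004 m and z of loose_bolt in the frame of hole_right between 0.0027 and 0.0062 m)) and angle between loose_bolt's own z axis and vertical below 0.15 rad and linear speed of loose_bolt below 0.01 m/s); the robot touches nothing.
It fails at once if the cutters are moved more than 30 mm (distance of cutters from where it was at the start of the episode above 0.03 m).
It fails at once if the screwdriver is moved more than 30 mm (distance of screwdriver_small from where it was at the start of the episode above 0.03 m).
It fails at once if the marker is moved more than 30 mm (distance of marker from where it was at the start of the episode above 0.03 m).
It also fails if it takes over 58 s, if anything falls off the work surface, if the arm or the gripper's body presses on something with over 40 N, if the wrist force passes 120 N, or if a joint passes its speed limit or range.

### The arm

A 6-joint arm with a two-finger parallel gripper is mounted at the origin on a cart in front of the work surface, level with it; the furniture and walls round the work are solid. World frame = base frame: x ahead of the robot, y to its left, z up, the work surface at z = 0. Lengths are in mm, angles in rad, forces in N, time in s.
With the tool pointing down it reaches from about 275 to 725 mm from the base axis. Payload 15.9 kg.
Tool frame: the origin (TCP) lies on the centre line of the jaws, within the pads' length; the fingertips stand 19 mm ahead of it and the grasp point (between the pads) is the TCP (bot.tip_reach is the distance from the TCP to the fingertips, in mm); z points along the fingers, y is the line along which they close (so a half turn about z gives the same grasp; the last joint's range is limited). The gripper opens to 85 mm and grips with 20 to 120 N. Pads are 22 mm wide; open, the fingers measure 114 mm over their backs; the gripper's body (76 mm by 85 mm) begins 54 mm behind the grasp point. The pads swing forward as they close: fully open they stand 13 mm farther back than shut.
Start: joints at [1.123, 0.213, -0.034, 1.323, 0, 1.571], TCP at [216.484, 450.689, 250.306] pointing down, gripper open.
Joint ranges: [-2.98, 2.98], [-0.74, 1.72], [-1.14, 1.35], [-2.1, 2.04], [-1.57, 1.44], [-3.14, 3.14]. Speed limits (rad/s): [1.89, 1.89, 2.39, 2.57, 3.14, 3.14].

### API

Orientations are given as a 3x3 rotation matrix whose columns are the frame's x, y, z axes.
In Python, from workcell import bot, cams gives the robot as it stands.
- The arm moves only by the shell command python3 -m jog 'ROWS'. ROWS is JSON, a list of rows, each a list of 3 entries, a list of its own where there are three numbers: the closure, from -1 (fully open) to 1 (shut), then the shift along the tool's x, y, z in units of 30 mm (1.0 is 30 mm), then the turn, a rotation vector about the tool's x, y, z in rad. In form: [[grip, [dx, dy, dz], [rx, ry, rz]], ...]. A call has 1 to 20 rows; each row is the pose to reach, as a shift and turn from the pose commanded when the call began, along the tool's axes at that moment; what a row does not reach only later rows make up. A row lasts 1/10 s, in which the tool goes at most 50 mm and 8.59 degrees, less where a joint would pass 70% of its speed; a pose out of reach is approached as far as the arm can. A call with a gripper value outside its range is refused whole. The fingers move at their own pace and stop on an object; the grip force is fixed at half the most. Time passes only in rows, so rows that repeat a pose let the fingers close. It gives the time, the measured TCP pose, the force, the opening and the grip force at its end, in the units of the state.
- bot.get_obs(): the state, without advancing time (a new reading comes with each control period).
- cams.get_image(name): name is "scene" or "top" or "wrist"; returns (picture, depth): 480x640x3 uint8, red, green, blue; 480x640 float32, mm along the optical axis (not along the pixel's ray), 0 where there is no reading.
- cams.camera_params(name): a dict with "camera_matrix" (3x3 intrinsics, pixels), "distortion" ([k1, k2, p1, p2, k3] as OpenCV has them; the pictures are not rectified), "extrinsics" (4x4, takes a point from camera to world coordinates). Camera axes: x right, y up, looking along -z (the intrinsics and any distortion apply to the point x, -y, -z); pixel columns grow to the right and rows downward; lengths in mm; the calibration is good to about 2 mm. A picture is of the moment at which its call begins: read the wrist's pose just before it. camera_params takes no time and is no camera call; for the wrist camera it gives the pose at the moment of the call.
- bot.hand_in(): hands the job in; it is judged then, once.
The state is a dict: "time": time; "q": joint angles; "dq": joint speeds; "joint_efforts": joint torques, N m; "position": TCP position; "ee_rot": TCP orientation; "ft_force": force on the tool from outside, world axes, zero at the start; "moment": the same for the moment, N m; "finger_gap": opening from 0.0 (shut) to 1.0 (fully open); "finger_force": force on a finger pad.
Only numpy, scipy, OpenCV 4.12 (cv2) and the standard library are available. Lean on these libraries where they do the work, as an engineer would, in place of code of your own. Each camera call takes 0.05 s, during which the arm holds its last target. There are 200 camera calls.

## Working session

There is one attempt and no reset: what is moved stays moved. The work goes in short steps, Python scripts to look and compute and a shell command to move; the robot and the scene stay as the last step left them, time stands still between calls to the robot, and variables do not carry over. Pictures are saved under pics/ and viewed, at most 10 in all, crops included, and the job is handed in when it is done.

```bash
ls; mkdir -p pics; python3 - <<'E'
from workcell import bot,cams
import cv2,numpy as np
o=bot.get_obs();print(o)
for n in("scene","top"):
    im,d=cams.get_image(n);cv2.imwrite(f"pics/{n}0.png",im[:,:,::-1]);np.save(f"pics/{n}0.npy",d)
    p=cams.camera_params(n);print(n,p)
print(bot.tip_reach)
E
```

```text
pics
{'time': 0.0, 'q': array([ 1.12302432e+00,  2.13352591e-01, -3.50328393e-02,  1.32348727e+00,
       -2.59685334e-05,  1.57080474e+00]), 'dq': array([ 0.00114876,  0.00015335, -0.00087866, -0.00083149, -0.00014087,
       -0.0007343 ]), 'joint_efforts': array([-2.81157452e-03, -6.86158347e+01,  4.87127495e+01,  1.71136443e-02,
        4.27095040e-05, -6.05176683e-05]), 'position': array([216.35513527, 450.43103444, 249.82834575]), 'ee_rot': array([[-9.01410338e-01,  4.32965594e-01, -4.42616308e-04],
       [ 4.32965820e-01,  9.01409804e-01, -9.81501201e-04],
       [-2.59775712e-05, -1.07637306e-03, -9.99999420e-01]]), 'ft_force': array([-0.09106211,  0.46698335, -0.15787067]), 'moment': array([ 0.05767413,  0.01335635, -0.05645945]), 'finger_force': 0.0, 'finger_gap': 0.9989918599648053}
scene {'camera_matrix': array([[547.86497175,   0.        , 313.65391663],
       [  0.        , 547.86497175, 243.51803994],
       [  0.        ,   0.        ,   1.        ]]), 'distortion': array([-0.02165057,  0.        ,  0.        ,  0.        ,  0.        ]), 'extrinsics': array([[ 8.995
[... 253 characters left out ...]
0000000e+00,  0.00000000e+00,  0.00000000e+00,
         1.00000000e+00]])}
top {'camera_matrix': array([[455.8294863 ,   0.        , 317.48425296],
       [  0.        , 455.8294863 , 235.14942662],
       [  0.        ,   0.        ,   1.        ]]), 'distortion': array([-0.10096336,  0.        ,  0.        ,  0.        ,  0.        ]), 'extrinsics': array([[-1.79093390e-02,  9.92096746e-01, -1.24190586e-01,
         4.03222580e+02],
       [-9.99569993e-01, -2.06502628e-02, -2.08181695e-02,
         2.88300832e+02],
       [-2.32182064e-02,  1.23764343e-01,  9.92039970e-01,
         9.48317928e+02],
       [ 0.00000000e+00,  0.00000000e+00,  0.00000000e+00,
         1.00000000e+00]])}
19.0
```

View pics/top0.png

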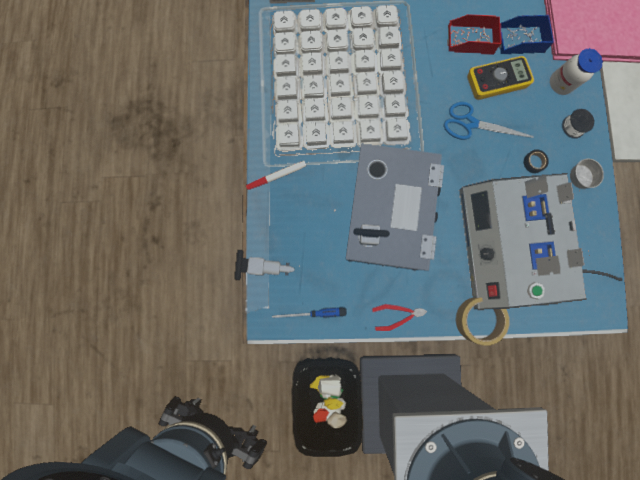

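View pics/scene0.png

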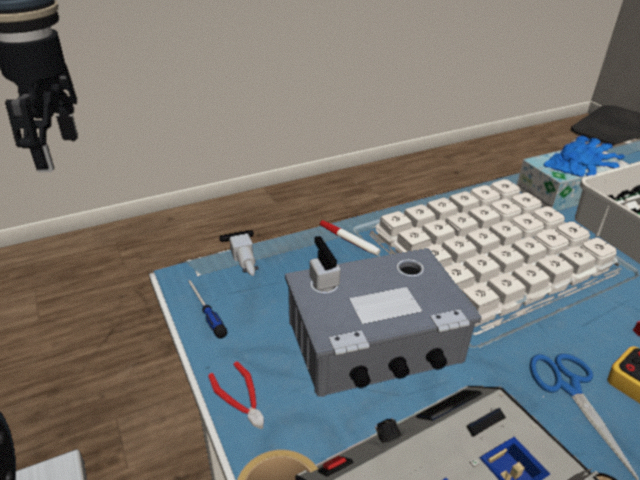

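The top view shows the empty hole at about (377,169), the fitted bolt at (371,234), and the loose bolt with its handle at (240,265) and nose at (292,268). In the box frame, +y points away from the robot, so the empty hole is hole_left.

```bash
cat > h.py <<'E'
import numpy as np,cv2
from workcell import bot,cams
def rays(p,uv):
    n=cv2.undistortPoints(np.float64(uv).reshape(-1,1,2),p["camera_matrix"],p["distortion"]).reshape(-1,2)
    return np.c_[n[:,0],-n[:,1],-np.ones(len(n))]
def depthpts(p,d,uv):
    uv=np.int32(uv).reshape(-1,2);r=rays(p,uv)*d[uv[:,1],uv[:,0]][:,None];T=p["extrinsics"]
    return r@T[:3,:3].T+T[:3,3]
def plane(p,uv,z):
    T=p["extrinsics"];r=rays(p,uv)@T[:3,:3].T
    return T[:3,3]+r*((z-T[2,3])/r[:,2])[:,None]
def proj(p,X):
    T=p["extrinsics"];c=(np.atleast_2d(X)-T[:3,3])@T[:3,:3]
    c=c*[1,-1,-1]
    return cv2.projectPoints(c,np.zeros(3),np.zeros(3),p["camera_matrix"],p["distortion"])[0].reshape(-1,2)
def box_uv(u0,u1,v0,v1):
    U,V=np.meshgrid(np.arange(u0,u1),np.arange(v0,v1));return np.c_[U.ravel(),V.ravel()]
E
python3 - <<'E'
from h import *
p=cams.camera_params("top");d=np.load("pics/top0.npy");im=cv2.imread("pics/top0.png")
uv=box_uv(230,300,245,290);X=depthpts(p,d,uv)
print("table z",np.median(X[(X[:,2]<6)&(X[:,2]>-10)][:,2]))
B=X[(X[:,2]>8)&(X[:,2]<60)]
ba=B[B[:,2]>30];print("barrel top n",len(ba),np.median(ba,0),ba.min(0),ba.max(0),cv2.minAreaRect(np.float32(ba[:,:2])))
o=B[:,:2].mean(0);w=np.linalg.svd(B[:,:2]-o)[2][0];print(len(B),"axis pca",o,w,B.min(0),B.max(0))
# hole and cover
uv=box_uv(345,445,145,272);X=depthpts(p,d,uv);c=(X[:,2]>85)&(X[:,2]<99)
print("cover z",np.median(X[c][:,2]),cv2.minAreaRect(np.float32(X[c][:,:2])))
g=cv2.cvtColor(im,cv2.COLOR_BGR2GRAY);m=np.uint8(g<70);m[:,:362]=0;m[:,393:]=0;m[:152]=0;m[186:]=0
cs=max(cv2.findContours(m,0,1)[0],key=cv2.contourArea);e=cv2.fitEllipse(cs);print(e,plane(p,[e[0]],92))
ev=plane(p,cs.reshape(-1,2),92);print(np.ptp(ev,0))
b=cv2.resize(im[235:300,225:310],None,fx=6,fy=6,interpolation=cv2.INTER_CUBIC)
a=cv2.resize(im[140:275,340:450],None,fx=3,fy=3,interpolation=cv2.INTER_CUBIC)
h=max(a.shape[0],b.shape[0]);f=lambda q:cv2.copyMakeBorder(q,0,h-q.shape[0],0,0,0)
o=np.hstack([f(b[:,:460]),f(a)]);print(o.shape);cv2.imwrite("pics/c1.png",o)
E
```

```text
table z -0.38486480064960915
barrel top n 317 [455.74526369 430.69155611  33.64838117] [439.47570791 388.31405959  30.05148159] [476.21556735 451.30954023  38.42956771] ((456.1776428222656, 419.31610107421875), (62.8809700012207, 34.791168212890625), 84.06905364990234)
890 axis pca [457.13394357 429.598367  ] [-0.11057098 -0.99386823] [432.42980524 357.23578341   9.27295646] [492.02412475 480.1382773   38.42956771]
cover z 91.49484277692329 ((564.4548950195312, 155.35629272460938), (165.1054229736328, 230.64767456054688), 80.70759582519531)
((376.6745300292969, 169.23617553710938), (13.170476913452148, 13.476654052734375), 80.30880737304688) [[636.2250563  189.72834987  92.        ]]
[25.99856318 25.48501992  0.        ]
(405, 790, 3)
```

View pics/c1.png

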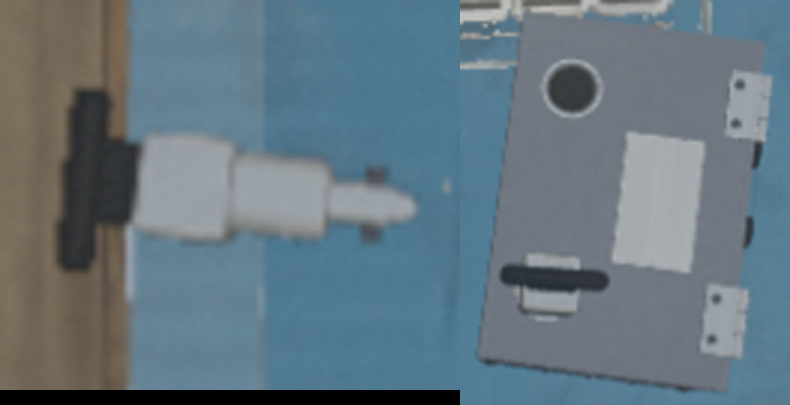

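The crop shows the bolt lying with its nose toward -y and its bar over the bench edge. The hole rim is about 30 mm wide. Next I cross-check the hole and bolt in the scene camera and compute the hover move.

```bash
cat >> h.py <<'E'
from scipy.spatial.transform import Rotation as Ro
def rel(P,R):
    o=bot.get_obs();R0=o["ee_rot"]
    return np.round(R0.T@(np.array(P)-o["position"])/30,3).tolist(),np.round(Ro.from_matrix(R0.T@R).as_rotvec(),3).tolist()
def st():
    o=bot.get_obs();print("t",round(o["time"],2),"p",o["position"].round(1),"q",o["q"].round(2),"F",o["ft_force"].round(1),"M",o["moment"].round(2),"gap",round(o["finger_gap"],3),"ff",round(float(o["finger_force"]),1));print(o["ee_rot"].round(3).tolist());return o
b=np.array([.105,.9945,0]);Z=np.array([0,0,1.]);s2=2**-.5
def frame(z,y): return np.c_[np.cross(y,z),y,z]
bx=np.array([.9945,-.105,0])
Rg=frame((-b-Z)*s2,bx)
E
python3 - <<'E'
from h import *
im=cv2.imread("pics/scene0.png");d=np.load("pics/scene0.npy");p=cams.camera_params("scene")
g=cv2.cvtColor(im,cv2.COLOR_BGR2GRAY)[255:282,393:430]
pt=cams.camera_params("top")
for n,uv in(("hole(top est)",[636.2,189.7,92]),("step top",[456,419.5,35]),("nose",[449.5,357.8,17.5])):print(n,proj(p,[uv]))
m=np.zeros(im.shape[:2],np.uint8);m[255:282,393:430]=(g<75);cs=max(cv2.findContours(m,0,1)[0],key=cv2.contourArea);print(cv2.boundingRect(cs),plane(p,cv2.convexHull(cs).reshape(-1,2),92)[:,:2].round(0).tolist())
uv=box_uv(280,480,240,390);X=depthpts(p,d,uv);c=abs(X[:,2]-92)<3;print("cover z",np.median(X[c],0),cv2.minAreaRect(np.float32(X[c][:,:2])))
uv=box_uv(215,265,225,280);X=depthpts(p,d,uv);c=(X[:,2]>28)&(X[:,2]<45);print(cv2.minAreaRect(np.float32(X[c][:,:2])),np.median(X[c][:,2]))
print(rel([457.7,435.4,150],Rg))
cv2.imwrite("pics/c2.png",cv2.resize(im[220:300,210:450],None,fx=3.3,fy=3.3,interpolation=cv2.INTER_CUBIC))
E
```

```text
hole(top est) [[408.56362576 267.23266359]]
step top [[240.98860443 244.45450154]]
nose [[250.77876229 274.34507969]]
(400, 264, 21, 10) [[648.0, 193.0], [652.0, 188.0], [652.0, 186.0], [650.0, 181.0], [649.0, 179.0], [645.0, 176.0], [642.0, 175.0], [639.0, 174.0], [627.0, 180.0], [624.0, 183.0], [623.0, 189.0], [624.0, 194.0], [625.0, 195.0], [645.0, 194.0]]
cover z [561.55516764 142.42710892  91.50855554] ((565.8405151367188, 155.53248596191406), (168.5553741455078, 230.37730407714844), 80.45549011230469)
((458.321044921875, 418.6831359863281), (64.30772399902344, 35.5236930847168), 84.02490234375) 32.947383003856714
([-7.469, 3.034, 3.326], [0.48, -0.682, 1.161])
```

View pics/c2.png

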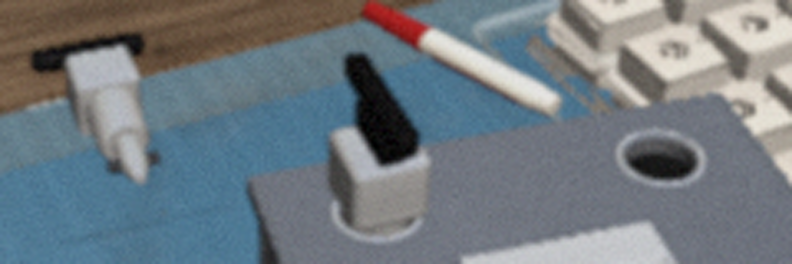

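The scene camera agrees on both: the hole is at about pixel (410.3,267.6), which puts it near (637,189), and the bolt step matches within 2 mm. Now I move to the hover.

```bash
python3 -m jog '[[-1,[-7.47,3.03,3.33],[0.48,-0.68,1.16]],[-1,[-7.47,3.03,3.33],[0.48,-0.68,1.16]],[-1,[-7.47,3.03,3.33],[0.48,-0.68,1.16]],[-1,[-7.47,3.03,3.33],[0.48,-0.68,1.16]],[-1,[-7.47,3.03,3.33],[0.48,-0.68,1.16]],[-1,[-7.47,3.03,3.33],[0.48,-0.68,1.16]],[-1,[-7.47,3.03,3.33],[0.48,-0.68,1.16]],[-1,[-7.47,3.03,3.33],[0.48,-0.68,1.16]],[-1,[-7.47,3.03,3.33],[0.48,-0.68,1.16]],[-1,[-7.47,3.03,3.33],[0.48,-0.68,1.16]],[-1,[-7.47,3.03,3.33],[0.48,-0.68,1.16]],[-1,[-7.47,3.03,3.33],[0.48,-0.68,1.16]],[-1,[-7.47,3.03,3.33],[0.48,-0.68,1.16]],[-1,[-7.47,3.03,3.33],[0.48,-0.68,1.16]]]'
python3 - <<'E'
from h import *
st();print(rel([457.7,435.4,26],Rg))
im,d=cams.get_image("wrist");p=cams.camera_params("wrist");print(p)
cv2.imwrite("pics/w1.png",im[:,:,::-1]);np.save("pics/w1.npy",d)
print(proj(p,[[456,419.5,35],[449.5,357.8,17.5],[637,189,92]]))
E
```

```text
time: 1.5
position: [436.2, 398.2, 129.1]
ee_rot: [[0.075, 0.996, -0.039], [0.737, -0.081, -0.671], [-0.671, 0.022, -0.741]]
ft_force: [-0.2, -0.4, 0.0]
finger_gap: 1.0
finger_force: 0.0
t 1.5 p [436.2 398.2 129.1] q [ 0.93  1.09  0.91  2.04 -0.38  2.72] F [-0.2 -0.4  0. ] M [ 0.58 -0.05  0.03] gap 1.0 ff 0.0
[[0.075, 0.996, -0.039], [0.737, -0.081, -0.671], [-0.671, 0.022, -0.741]]
([3.275, 0.54, 1.688], [0.032, -0.049, 0.002])
{'camera_matrix': array([[360.38240799,   0.        , 318.9970268 ],
       [  0.        , 360.38240799, 237.35864916],
       [  0.        ,   0.        ,   1.        ]]), 'distortion': array([-0.03857083,  0.        ,  0.        ,  0.        ,  0.        ]), 'extrinsics': array([[ 9.96364024e-01,  6.19052069e-02,  5.85361179e-02,
         4.45431569e+02],
       [-8.22600151e-02,  5.20116372e-01,  8.50124843e-01,
         5.32609528e+02],
       [ 2.21815610e-02, -8.51848992e-01,  5.23317565e-01,
         1.72089382e+02],
       [ 0.00000000e+00,  0.00000000e+00,  0.00000000e+00,
         1.00000000e+00]])}
[[354.99115689 111.75172896]
 [342.54891229 172.97527538]
 [556.53976043 345.15063301]]
```

View pics/w1.png

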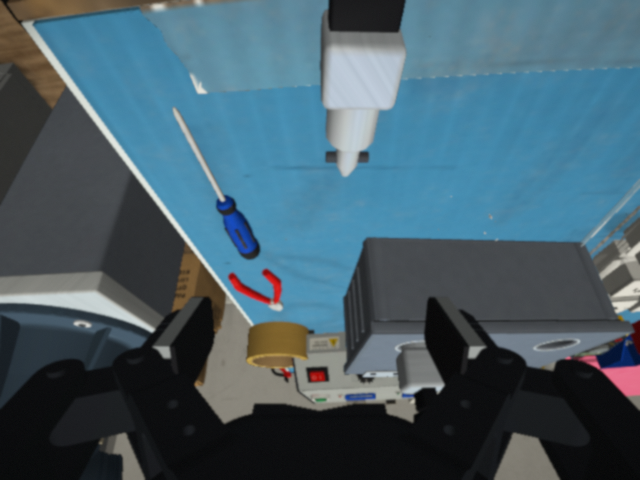

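The wrist view shows the barrel's lower edge at (360,108) and the nose tip at (347,172), so the step is near (458,420). Joint 4 is at its limit up here and should free up lower down, so I step down via z = 70.

```bash
python3 - <<'E'
from h import *
print(rel([459.7,436,70],Rg))
E
```

```text
([2.31, 0.637, 0.579], [0.032, -0.049, 0.002])
```

```bash
python3 -m jog '[[-1,[2.31,0.64,0.58],[0.03,-0.05,0]],[-1,[2.31,0.64,0.58],[0.03,-0.05,0]],[-1,[2.31,0.64,0.58],[0.03,-0.05,0]],[-1,[2.31,0.64,0.58],[0.03,-0.05,0]],[-1,[2.31,0.64,0.58],[0.03,-0.05,0]],[-1,[2.31,0.64,0.58],[0.03,-0.05,0]],[-1,[2.31,0.64,0.58],[0.03,-0.05,0]]]'
python3 - <<'E'
from h import *
st();print(rel([459.7,436,26],Rg))
E
```

```text
time: 2.25
position: [445.6, 412.5, 61.1]
ee_rot: [[0.075, 0.996, -0.053], [0.721, -0.091, -0.687], [-0.689, 0.013, -0.725]]
ft_force: [-1.0, 0.2, -0.7]
finger_gap: 0.996
finger_force: 0.0
t 2.25 p [445.6 412.5  61.1] q [ 0.93  1.24  1.03  2.04 -0.38  2.73] F [-1.   0.2 -0.7] M [ 0.65 -0.04  0.03] gap 0.996 ff 0.0
[[0.075, 0.996, -0.053], [0.721, -0.091, -0.687], [-0.689, 0.013, -0.725]]
([1.405, 0.381, 0.284], [0.019, -0.025, 0.001])
```

```bash
cat >> h.py <<'E'
def Rt(a): a=np.deg2rad(a); return frame(-b*np.sin(a)-Z*np.cos(a),bx)
E
python3 - <<'E'
from h import *
print(rel([459.7,436,45],Rt(40)))
E
```

```text
([0.968, 0.389, -0.175], [0.019, 0.062, 0.002])
```

```bash
python3 -m jog '[[-1,[0.97,0.39,-0.17],[0.02,0.06,0]],[-1,[0.97,0.39,-0.17],[0.02,0.06,0]],[-1,[0.97,0.39,-0.17],[0.02,0.06,0]],[-1,[0.97,0.39,-0.17],[0.02,0.06,0]],[-1,[0.97,0.39,-0.17],[0.02,0.06,0]]]'
python3 - <<'E'
from h import *
st();print(rel([459.7,436,26],Rt(40)))
E
```

```text
time: 2.75
position: [457.2, 432.4, 42.9]
ee_rot: [[0.078, 0.995, -0.066], [0.762, -0.103, -0.64], [-0.643, -0.001, -0.766]]
ft_force: [0.1, 0.5, -0.4]
finger_gap: 1.003
finger_force: 0.0
t 2.75 p [457.2 432.4  42.9] q [ 0.92  1.29  1.13  2.04 -0.34  2.7 ] F [ 0.1  0.5 -0.4] M [ 0.57 -0.02 -0.05] gap 1.003 ff 0.0
[[0.078, 0.995, -0.066], [0.762, -0.103, -0.64], [-0.643, -0.001, -0.766]]
([0.46, 0.071, 0.35], [0.001, 0.0, 0.002])
```

```bash
python3 -m jog '[[-1,[0.23,0.04,0.17],[0,0,0]],[-1,[0.46,0.07,0.35],[0,0,0]],[-1,[0.46,0.07,0.35],[0,0,0]],[-1,[0.46,0.07,0.35],[0,0,0]],[1,[0.46,0.07,0.35],[0,0,0]],[1,[0.46,0.07,0.35],[0,0,0]],[1,[0.46,0.07,0.35],[0,0,0]],[1,[0.46,0.07,0.35],[0,0,0]],[1,[0.46,0.07,0.35],[0,0,0]],[1,[0.46,0.07,0.35],[0,0,0]],[1,[0.46,0.07,0.35],[0,0,0]],[1,[0.46,0.07,0.35],[0,0,0]]]'
python3 - <<'E'
from h import *
st()
E
```

```text
time: 3.95
position: [460.0, 436.2, 25.9]
ee_rot: [[0.078, 0.995, -0.066], [0.762, -0.103, -0.639], [-0.642, -0.001, -0.766]]
ft_force: [0.3, 3.9, 5.1]
finger_gap: 0.404
finger_force: 60.4
t 3.95 p [460.  436.2  25.9] q [ 0.92  1.32  1.17  2.03 -0.34  2.7 ] F [0.3 3.9 5.1] M [ 0.33 -0.12  0.01] gap 0.404 ff 60.4
[[0.078, 0.995, -0.066], [0.762, -0.103, -0.639], [-0.642, -0.001, -0.766]]
```

Gripped: the opening of about 34 mm matches the 35 mm barrel. I record the bolt in the tool frame and lift.

```bash
cat >> h.py <<'E'
Rgr=np.array([[0.078,0.995,-0.066],[0.762,-0.103,-0.639],[-0.642,-0.001,-0.766]])
Rgr=Ro.from_matrix(Rgr).as_matrix();pg=np.array([460,436.2,25.9])
def fb(z,x): x=x-z*(x@z);x/=np.linalg.norm(x);return np.c_[x,np.cross(z,x),z]
RB0=fb(np.array([.103,.9947,0]),Rgr[:,1].copy())
RBT=Rgr.T@RB0; pBT=Rgr.T@(np.array([458,420.,17.5])-pg); pBT[1]=0   # bolt in tool
def toolfor(step,yaw):
    RB=fb(Z.copy(),np.array([np.cos(yaw),np.sin(yaw),0]))
    R=RB@RBT.T
    return np.array(step)-R@pBT,R
E
python3 -m jog '[[1,[-0.32,0,-0.38],[0,0,0]],[1,[-0.64,0,-0.77],[0,0,0]],[1,[-1.28,0,-1.53],[0,0,0]],[1,[-1.9,0,-2.3],[0,0.15,0]],[1,[-2.6,0,-3.1],[0,0.3,0]],[1,[-3.2,0,-3.8],[0,0.45,0]],[1,[-3.2,0,-3.8],[0,0.6,0]],[1,[-3.2,0,-3.8],[0,0.75,0]],[1,[-3.2,0,-3.8],[0,0.9,0]],[1,[-3.2,0,-3.8],[0,1.05,0]],[1,[-3.2,0,-3.8],[0,1.2,0]],[1,[-3.2,0,-3.8],[0,1.35,0]],[1,[-3.2,0,-3.8],[0,1.5,0]],[1,[-3.2,0,-3.8],[0,1.57,0]],[1,[-3.2,0,-3.8],[0,1.57,0]]]'
python3 - <<'E'
from h import *
o=st();print(RBT.round(3),pBT.round(1))
print("bolt z",(o["ee_rot"]@RBT[:,2]).round(3))
P,R=toolfor([637,189,185],-.15);print(P,R.round(3).tolist(),rel(P,R))
E
```

```text
time: 5.45
position: [458.6, 434.1, 175.2]
ee_rot: [[0.067, 0.995, 0.08], [0.636, -0.104, 0.765], [0.769, -0.0, -0.64]]
ft_force: [2.0, 0.7, -1.8]
finger_gap: 0.399
finger_force: 60.0
t 5.45 p [458.6 434.1 175.2] q [ 0.44  0.18 -0.63  0.2   0.72  2.33] F [ 2.   0.7 -1.8] M [-0.98  0.02 -0.06] gap 0.399 ff 60.0
[[0.067, 0.995, 0.08], [0.636, -0.104, 0.765], [0.769, -0.0, -0.64]]
[[-0.     0.642  0.766]
 [ 1.     0.     0.   ]
 [ 0.     0.766 -0.642]] [-7.1  0.  16.9]
bolt z [ 0.    -0.004  1.   ]
[635.73798627 180.69495003 201.32000702] [[0.096, 0.989, 0.115], [0.635, -0.149, 0.758], [0.766, 0.0, -0.642]] ([-4.31, 6.75, -6.542], [-0.036, -0.004, 0.029])
```

```bash
python3 - <<'E'
from h import *
P,R=toolfor([635,115,185],-.15);print(P,rel(P,R))
E
```

```text
[633.73798627 106.69495003 201.32000702] ([-5.884, 6.94, -8.434], [-0.036, -0.004, 0.029])
```

```bash
python3 -m jog '[[1,[-5.88,6.94,-8.43],[-0.04,0,0.03]],[1,[-5.88,6.94,-8.43],[-0.04,0,0.03]],[1,[-5.88,6.94,-8.43],[-0.04,0,0.03]],[1,[-5.88,6.94,-8.43],[-0.04,0,0.03]],[1,[-5.88,6.94,-8.43],[-0.04,0,0.03]],[1,[-5.88,6.94,-8.43],[-0.04,0,0.03]],[1,[-5.88,6.94,-8.43],[-0.04,0,0.03]],[1,[-5.88,6.94,-8.43],[-0.04,0,0.03]],[1,[-5.88,6.94,-8.43],[-0.04,0,0.03]],[1,[-5.88,6.94,-8.43],[-0.04,0,0.03]],[1,[-5.88,6.94,-8.43],[-0.04,0,0.03]],[1,[-5.88,6.94,-8.43],[-0.04,0,0.03]],[1,[-5.88,6.94,-8.43],[-0.04,0,0.03]]]'
python3 - <<'E'
from h import *
o=st()
p=cams.camera_params("wrist");im,d=cams.get_image("wrist");np.save("pics/w2.npy",d);cv2.imwrite("pics/w2.png",im[:,:,::-1])
R=o["ee_rot"];s=o["position"]+R@pBT;bz=R@RBT[:,2];print(s,bz)
print(proj(p,[[637,189,92],s,s-62*bz,[505,208,92]]))
E
```

```text
time: 6.75
position: [635.0, 109.8, 202.3]
ee_rot: [[0.096, 0.988, 0.117], [0.636, -0.151, 0.757], [0.766, 0.002, -0.643]]
ft_force: [0.2, 0.3, -2.7]
finger_gap: 0.399
finger_force: 61.1
t 6.75 p [635.  109.8 202.3] q [-0.19  0.52  0.01  1.11  0.87  1.51] F [ 0.2  0.3 -2.7] M [-1.    0.18  0.05] gap 0.399 ff 61.1
[[0.096, 0.988, 0.117], [0.636, -0.151, 0.757], [0.766, 0.002, -0.643]]
[636.2773646  118.03420082 185.97818795] [-0.00155287  0.00143885  1.0000163 ]
[[306.19204418 274.81075762]
 [320.2965727  317.01785492]
 [319.88506304 356.52595772]
 [132.30051065 275.69323494]]
```

View pics/w2.png

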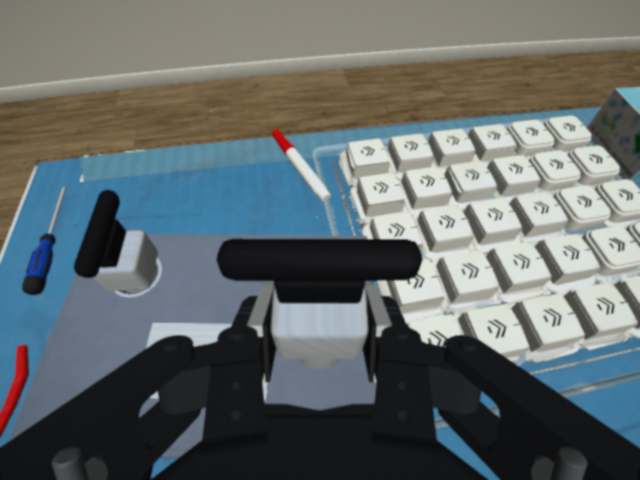

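The bar and gripper hide the hole in this view; the fitted bolt's ring is at about (137,279). I shift sideways to uncover the hole.

```bash
python3 -m jog '[[1,[0,-3.4,0],[0,0,0]],[1,[0,-3.4,0],[0,0,0]],[1,[0,-3.4,0],[0,0,0]],[1,[0,-3.4,0],[0,0,0]],[1,[0,-3.4,0],[0,0,0]],[1,[0,-3.4,0],[0,0,0]]]'
python3 - <<'E'
from h import *
o=st()
p=cams.camera_params("wrist");im,d=cams.get_image("wrist");np.save("pics/w3.npy",d);cv2.imwrite("pics/w3.png",im[:,:,::-1])
import pickle;pickle.dump(p,open("pics/w3.pkl","wb"))
u,v=proj(p,[[637,189,92]])[0];print(u,v)
u,v=int(u),int(v);c=im[v-50:v+50,u-65:u+65,::-1]
cv2.imwrite("pics/w3c.png",cv2.resize(c,None,fx=6,fy=6,interpolation=cv2.INTER_CUBIC));print("origin",u-65,v-50)
E
```

```text
time: 7.4
position: [535.9, 124.3, 202.1]
ee_rot: [[0.096, 0.988, 0.119], [0.636, -0.152, 0.756], [0.766, 0.003, -0.643]]
ft_force: [0.0, 0.3, -1.0]
finger_gap: 0.401
finger_force: 61.3
t 7.4 p [535.9 124.3 202.1] q [-0.2   0.33 -0.28  1.01  0.87  1.5 ] F [ 0.   0.3 -1. ] M [-0.98  0.18 -0.02] gap 0.401 ff 61.3
[[0.096, 0.988, 0.119], [0.636, -0.152, 0.756], [0.766, 0.003, -0.643]]
436.8524366809123 273.861627364294
origin 371 223
```

View pics/w3c.png

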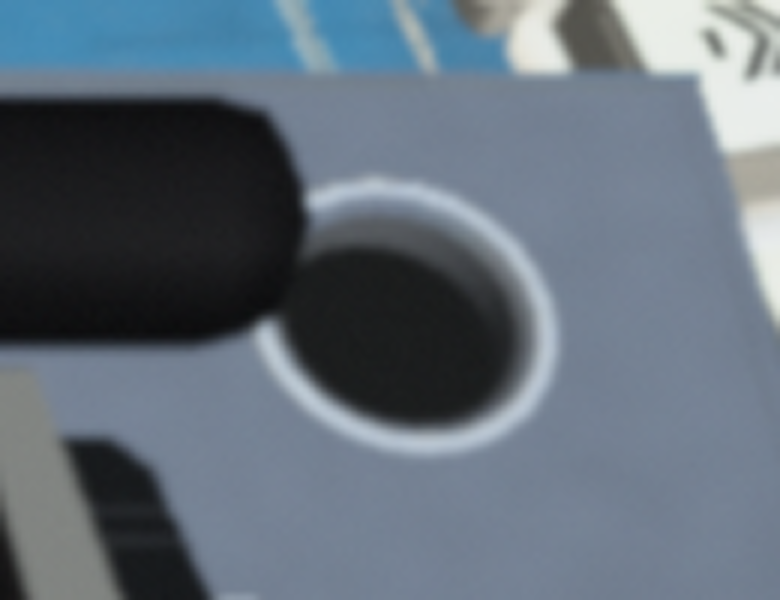

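The hole rim is clearly visible here. I fit a circle to the rim points at z = 92, and do the same for the ring in the top and scene views.

```bash
python3 - <<'E'
from h import *
import pickle
from scipy.optimize import least_squares
def circ(p,uv,z=92):
    X=plane(p,uv,z)[:,:2];f=lambda c:np.hypot(*(X-c[:2]).T)-c[2]
    r=least_squares(f,[*X.mean(0),16]);return r.x.round(2),np.abs(r.fun).max().round(2)
p=pickle.load(open("pics/w3.pkl","rb"))
c=np.array([(430,185),(500,220),(540,270),(557,330),(540,395),(500,438),(430,455),(370,440),(310,400),(262,335),(315,198),(375,180)],float)
uv=(c+.5)/6-.5+[371,223];print("wrist",circ(p,uv))
for n,(u,v) in(("top",(376.7,169.2)),("scene",(410.3,267.6))):
    im=cv2.imread(f"pics/{n}0.png",0).astype(np.float32);p=cams.camera_params(n)
    # bright rim: max of projected circle brightness over centre
    a=np.linspace(0,2*np.pi,60,endpoint=False)
    best=None
    def score(x,y):
        w=proj(p,np.c_[x+16*np.cos(a),y+16*np.sin(a),0*a+92]).astype(np.float32)
        return cv2.remap(im,w[:,:1],w[:,1:],cv2.INTER_CUBIC).mean()
    G=[(score(x,y),x,y) for x in np.arange(630,645,.5) for y in np.arange(180,197,.5)];print(n,sorted(G)[-4:])
E
```

```text
wrist (array([638.04, 188.46,  19.42]), np.float64(0.57))
top [(np.float32(116.13665), np.float64(634.5), np.float64(189.5)), (np.float32(116.229294), np.float64(634.5), np.float64(190.0)), (np.float32(116.239784), np.float64(635.0), np.float64(190.5)), (np.float32(116.267265), np.float64(635.0), np.float64(190.0))]
scene [(np.float32(122.19096), np.float64(637.0), np.float64(186.5)), (np.float32(122.3761), np.float64(638.0), np.float64(186.5)), (np.float32(122.479706), np.float64(637.5), np.float64(186.0)), (np.float32(122.62072), np.float64(637.5), np.float64(186.5))]
```

```bash
python3 - <<'E'
from h import *
o=st();print("bolt step",o["position"]+o["ee_rot"]@pBT)
P,R=toolfor([637.3,188.4,164],-.15);print(P,rel(P,R))
E
```

```text
t 7.45 p [535.8 124.3 201.9] q [-0.2   0.33 -0.28  1.01  0.87  1.5 ] F [ 0.4 -0.1 -3. ] M [-1.01  0.18  0.02] gap 0.398 ff 61.3
[[0.096, 0.988, 0.118], [0.636, -0.152, 0.756], [0.766, 0.003, -0.643]]
bolt step [537.07472174 132.57825795 185.57606163]
[636.03798627 180.09495003 180.32000702] ([0.953, 3.019, 2.265], [0.004, 0.001, -0.0])
```

```bash
python3 -m jog '[[1,[0.95,3.02,2.26],[0,0,0]],[1,[0.95,3.02,2.26],[0,0,0]],[1,[0.95,3.02,2.26],[0,0,0]],[1,[0.95,3.02,2.26],[0,0,0]],[1,[0.95,3.02,2.26],[0,0,0]],[1,[0.95,3.02,2.26],[0,0,0]],[1,[0.95,3.02,2.26],[0,0,0]]]'
python3 - <<'E'
from h import *
o=st();print("bolt step",o["position"]+o["ee_rot"]@pBT,o["ee_rot"]@RBT[:,2])
for z in(164,140,115): print(z,rel(*toolfor([637.3,188.4,z],-.15)))
E
```

```text
time: 8.15
position: [634.8, 179.5, 180.5]
ee_rot: [[0.097, 0.988, 0.119], [0.636, -0.153, 0.756], [0.766, 0.002, -0.643]]
ft_force: [-0.5, 0.7, -1.2]
finger_gap: 0.401
finger_force: 61.1
t 8.15 p [634.8 179.5 180.5] q [-0.07  0.48 -0.11  0.88  0.87  1.69] F [-0.5  0.7 -1.2] M [-1.    0.13 -0.02] gap 0.401 ff 61.1
[[0.097, 0.988, 0.119], [0.636, -0.153, 0.756], [0.766, 0.002, -0.643]]
bolt step [636.0805867  187.73597036 164.15882609] [-0.00143049  0.00134902  1.00001661]
164 ([0.013, 0.039, 0.025], [0.004, 0.001, -0.001])
140 ([-0.599, 0.037, 0.539], [0.004, 0.001, -0.001])
115 ([-1.237, 0.035, 1.075], [0.004, 0.001, -0.001])
```

```bash
python3 -m jog '[[1,[0.01,0.04,0.02],[0,0,0]],[1,[-0.2,0.04,0.2],[0,0,0]],[1,[-0.4,0.04,0.37],[0,0,0]],[1,[-0.6,0.04,0.54],[0,0,0]],[1,[-0.6,0.04,0.54],[0,0,0]]]'
python3 - <<'E'
from h import *
o=st();print("bolt step",o["position"]+o["ee_rot"]@pBT)
for z in(140,125,108): print(z,rel(*toolfor([637.3,188.4,z],-.15)))
E
```

```text
time: 8.65
position: [635.6, 180.7, 154.2]
ee_rot: [[0.098, 0.988, 0.116], [0.636, -0.152, 0.756], [0.765, -0.001, -0.644]]
ft_force: [0.1, 0.1, -2.5]
finger_gap: 0.399
finger_force: 61.1
t 8.65 p [635.6 180.7 154.2] q [-0.07  0.51 -0.14  0.83  0.87  1.7 ] F [ 0.1  0.1 -2.5] M [-1.    0.17 -0.03] gap 0.399 ff 61.1
[[0.098, 0.988, 0.116], [0.636, -0.152, 0.756], [0.765, -0.001, -0.644]]
bolt step [636.84063846 188.94851375 137.84385208]
140 ([0.044, 0.018, -0.059], [0.002, 0.002, -0.003])
125 ([-0.339, 0.018, 0.263], [0.002, 0.002, -0.003])
108 ([-0.772, 0.019, 0.628], [0.002, 0.002, -0.003])
```

```bash
python3 -m jog '[[1,[-0.2,0.02,0.15],[0,0,0]],[1,[-0.36,0.02,0.28],[0,0,0]],[1,[-0.42,0.02,0.33],[0,0,0]],[1,[-0.42,0.02,0.33],[0,0,0]]]'
python3 - <<'E'
from h import *
o=st();print("bolt step",o["position"]+o["ee_rot"]@pBT)
for z in(115,108): print(z,rel(*toolfor([637.3,188.4,z],-.15)))
E
```

```text
time: 9.05
position: [636.7, 180.1, 139.4]
ee_rot: [[0.097, 0.988, 0.117], [0.636, -0.152, 0.756], [0.766, 0.001, -0.643]]
ft_force: [0.7, 0.5, -2.7]
finger_gap: 0.403
finger_force: 61.2
t 9.05 p [636.7 180.1 139.4] q [-0.07  0.52 -0.16  0.8   0.87  1.69] F [ 0.7  0.5 -2.7] M [-0.94  0.17  0.01] gap 0.403 ff 61.2
[[0.097, 0.988, 0.117], [0.636, -0.152, 0.756], [0.766, 0.001, -0.643]]
bolt step [637.97368821 188.33632809 123.08175145]
115 ([-0.208, -0.022, 0.172], [0.003, 0.001, -0.001])
108 ([-0.386, -0.022, 0.322], [0.003, 0.001, -0.001])
```

```bash
python3 -m jog '[[1,[-0.1,0,0.09],[0,0,0]],[1,[-0.2,0,0.17],[0,0,0]],[1,[-0.26,0,0.21],[0,0,0]],[1,[-0.26,0,0.21],[0,0,0]]]'
python3 - <<'E'
from h import *
o=st();print("bolt step",o["position"]+o["ee_rot"]@pBT)
for z in(108,105): print(z,rel(*toolfor([637.5,188.4,z],-.15)))
E
```

```text
time: 9.45
position: [636.7, 179.9, 129.6]
ee_rot: [[0.097, 0.988, 0.118], [0.636, -0.152, 0.757], [0.766, 0.001, -0.643]]
ft_force: [1.2, 1.3, -4.3]
finger_gap: 0.402
finger_force: 61.1
t 9.45 p [636.7 179.9 129.6] q [-0.07  0.53 -0.17  0.78  0.87  1.69] F [ 1.2  1.3 -4.3] M [-0.83  0.13  0.03] gap 0.402 ff 61.1
[[0.097, 0.988, 0.118], [0.636, -0.152, 0.757], [0.766, 0.001, -0.643]]
bolt step [638.03670449 188.23166762 113.24111888]
108 ([-0.132, -0.017, 0.114], [0.003, 0.001, -0.001])
105 ([-0.209, -0.018, 0.179], [0.003, 0.001, -0.001])
```

```bash
python3 -m jog '[[1,[-0.06,0,0.05],[0,0,0]],[1,[-0.12,0,0.1],[0,0,0]],[1,[-0.14,0,0.12],[0,0,0]],[1,[-0.14,0,0.12],[0,0,0]]]';python3 -m jog '[[1,[-0.03,0,0.03],[0,0,0]],[1,[-0.03,0,0.03],[0,0,0]]]'
python3 - <<'E'
from h import *
o=st();print("bolt step",o["position"]+o["ee_rot"]@pBT)
E
```

```text
time: 9.85
position: [636.8, 179.9, 124.2]
ee_rot: [[0.097, 0.988, 0.118], [0.636, -0.152, 0.756], [0.766, 0.002, -0.643]]
ft_force: [1.2, 2.5, -2.4]
finger_gap: 0.399
finger_force: 61.1
time: 10.05
position: [637.0, 180.0, 123.2]
ee_rot: [[0.096, 0.988, 0.118], [0.636, -0.152, 0.757], [0.766, 0.002, -0.643]]
ft_force: [-0.3, 1.1, -0.7]
finger_gap: 0.401
finger_force: 61.5
t 10.05 p [637.  180.  123.2] q [-0.07  0.54 -0.17  0.76  0.87  1.69] F [-0.3  1.1 -0.7] M [-0.51  0.02  0.05] gap 0.401 ff 61.5
[[0.096, 0.988, 0.118], [0.636, -0.152, 0.757], [0.766, 0.002, -0.643]]
bolt step [638.31489809 188.29843564 106.86181272]
```

```bash
python3 -m jog '[[1,[-0.03,0,0.03],[0,0,0]],[1,[-0.03,0,0.03],[0,0,0]]]'
```

```text
time: 10.25
position: [637.5, 180.2, 122.7]
ee_rot: [[0.095, 0.988, 0.119], [0.635, -0.152, 0.757], [0.766, 0.003, -0.642]]
ft_force: [-0.1, 1.0, 6.0]
finger_gap: 0.401
finger_force: 62.2
```

The bolt stands on the socket: +6 N with the step about 14.3 mm up. I release it and back off along the tool axis.

```bash
python3 -m jog '[[-1,[0,0,0],[0,0,0]],[-1,[0,0,0],[0,0,0]],[-1,[0,0,0],[0,0,0]],[-1,[0,0,0],[0,0,0]],[-1,[0,0,0],[0,0,0]],[-1,[0,0,0],[0,0,0]],[-1,[0,0,-0.5],[0,0,0]],[-1,[0,0,-1.2],[0,0,0]],[-1,[0,0,-2.4],[0,0,0]],[-1,[0,0,-3.6],[0,0,0]],[-1,[0,0,-5],[0,0,0]],[-1,[0,0,-5],[0,0,0]],[-1,[0,0,-5],[0,0,0]]]'
python3 - <<'E'
from h import *
o=st()
p=cams.camera_params("wrist");im,d=cams.get_image("wrist");cv2.imwrite("pics/w4.png",im[:,:,::-1]);np.save("pics/w4.npy",d)
import pickle;pickle.dump(p,open("pics/w4.pkl","wb"))
print(proj(p,[[637.8,188.4,92+14.3+60],[637.8,188.4,92+14.3]]))
E
```

```text
time: 11.55
position: [619.7, 65.9, 218.5]
ee_rot: [[0.097, 0.988, 0.119], [0.636, -0.154, 0.756], [0.766, 0.003, -0.643]]
ft_force: [-0.5, 1.0, -0.2]
finger_gap: 1.001
finger_force: 0.0
t 11.55 p [619.7  65.9 218.5] q [-0.26  0.52  0.06  1.23  0.86  1.4 ] F [-0.5  1.  -0.2] M [-0.67  0.08  0.01] gap 1.001 ff 0.0
[[0.097, 0.988, 0.119], [0.636, -0.154, 0.756], [0.766, 0.003, -0.643]]
[[318.08538421 178.10616234]
 [318.00784725 227.78696927]]
```

View pics/w4.png

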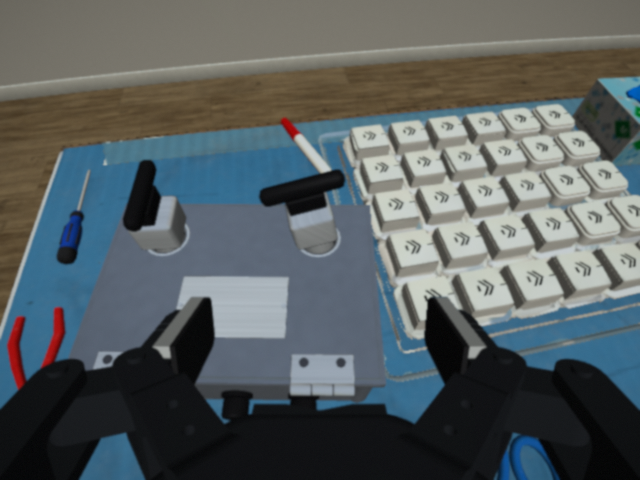

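The bolt stands in the hole, leaning towards -x, with its bar running from (265,195) to (342,180). I measure the bar in 3D from the depth image.

```bash
python3 - <<'E'
from h import *
import pickle
p=pickle.load(open("pics/w4.pkl","rb"));d=np.load("pics/w4.npy");im=cv2.imread("pics/w4.png",0)
uv=box_uv(255,352,165,212);X=depthpts(p,d,uv);g=im[uv[:,1],uv[:,0]]
k=(g<60)&(X[:,2]>135)&(X[:,2]<185);B=X[k];c=B.mean(0);w=np.linalg.svd(B-c)[2][0];t=(B-c)@w
print(k.sum(),c,w,t.min(),t.max(),B.min(0),B.max(0)); e0=B[t<t.min()+6].mean(0);e1=B[t>t.max()-6].mean(0);print(e0,e1,B[:,2].max())
pt=cams.camera_params("top");im,d=cams.get_image("top");cv2.imwrite("pics/top1.png",im[:,:,::-1])
uv=box_uv(340,420,140,200);X=depthpts(pt,d,uv);g=im[uv[:,1],uv[:,0]].max(1)
k=(g<70)&(X[:,2]>140)&(X[:,2]<190);B=X[k];print(k.sum(),B.mean(0) if k.sum() else 0)
if k.sum(): print(cv2.minAreaRect(np.float32(B[:,:2])),B[:,2].max())
E
```

```text
2097 [626.71174113 188.87621128 153.44032274] [-0.98872339 -0.04531649 -0.14273218] -31.482745942022518 31.596927789428367 [595.27202638 184.42620991 135.00754879] [657.70240873 198.8879568  165.1544651 ]
[653.83161956 191.35573163 160.80188471] [598.50783882 188.46874142 152.21596241] 165.15446509553072
174 [624.28924695 194.80724487 158.63127702]
((625.026123046875, 194.59190368652344), (59.0329704284668, 9.667327880859375), 3.6408114433288574) 166.10598134047632
```

```bash
cat >> h.py <<'E'
def Rdown(a,az):  # tool z opposite a, tool y at azimuth az
    a=np.array(a,float);a/=np.linalg.norm(a);y=np.array([np.cos(az),np.sin(az),0]);y-=a*(y@a);y/=np.linalg.norm(y)
    return frame(-a,y)
aL=np.array([-.145,.05,.988])
RL=Rdown(aL,np.pi/2+.06);PL=np.array([626,193,158.5])
E
python3 - <<'E'
from h import *
print(rel(PL+aL*105,RL))
E
```

```text
([3.891, -0.934, 2.314], [0.698, -0.775, -1.705])
```

```bash
python3 -m jog '[[-1,[3.89,-0.93,2.31],[0.7,-0.775,-1.705]],[-1,[3.89,-0.93,2.31],[0.7,-0.775,-1.705]],[-1,[3.89,-0.93,2.31],[0.7,-0.775,-1.705]],[-1,[3.89,-0.93,2.31],[0.7,-0.775,-1.705]],[-1,[3.89,-0.93,2.31],[0.7,-0.775,-1.705]],[-1,[3.89,-0.93,2.31],[0.7,-0.775,-1.705]],[-1,[3.89,-0.93,2.31],[0.7,-0.775,-1.705]],[-1,[3.89,-0.93,2.31],[0.7,-0.775,-1.705]],[-1,[3.89,-0.93,2.31],[0.7,-0.775,-1.705]],[-1,[3.89,-0.93,2.31],[0.7,-0.775,-1.705]],[-1,[3.89,-0.93,2.31],[0.7,-0.775,-1.705]],[-1,[3.89,-0.93,2.31],[0.7,-0.775,-1.705]],[-1,[3.89,-0.93,2.31],[0.7,-0.775,-1.705]],[-1,[3.89,-0.93,2.31],[0.7,-0.775,-1.705]],[-1,[3.89,-0.93,2.31],[0.7,-0.775,-1.705]],[-1,[3.89,-0.93,2.31],[0.7,-0.775,-1.705]]]'
python3 - <<'E'
from h import *
o=st();p=cams.camera_params("wrist");im,d=cams.get_image("wrist");cv2.imwrite("pics/w5.png",im[:,:,::-1]);np.save("pics/w5.npy",d)
u,v=proj(p,[[626,193,165]])[0];print(u,v,np.linalg.norm(p["extrinsics"][:3,3]-[626,193,165]))
uv=box_uv(0,640,0,480);X=depthpts(p,d,uv);g=im.max(2).ravel()
k=(g<70)&(X[:,2]>135)&(X[:,2]<185)&(np.hypot(X[:,0]-630,X[:,1]-190)<50);B=X[k];c=B.mean(0);w=np.linalg.svd(B-c)[2][0];t=(B-c)@w
print(k.sum(),c,w,B[t<t.min()+8].mean(0),B[t>t.max()-8].mean(0),cv2.minAreaRect(np.float32(B[:,:2])))
print(rel(PL,RL))
E
```

```text
time: 13.25
position: [610.6, 198.2, 262.5]
ee_rot: [[-0.988, -0.051, 0.144], [-0.059, 0.997, -0.051], [-0.141, -0.059, -0.988]]
ft_force: [-0.2, -0.4, 0.5]
finger_gap: 0.999
finger_force: 0.0
t 13.25 p [610.6 198.2 262.5] q [ 0.36  0.41  0.25  1.3  -0.1   0.3 ] F [-0.2 -0.4  0.5] M [ 0.03  0.15 -0.06] gap 0.999 ff 0.0
[[-0.988, -0.051, 0.144], [-0.059, 0.997, -0.051], [-0.141, -0.059, -0.988]]
319.75125760517943 249.74060356636497 233.79527638634832
1430 [622.62975896 192.93379582 158.45324026] [0.98514899 0.05079845 0.16401518] [597.99071088 191.59109716 153.85373873] [650.38971534 194.59646637 162.98482801] ((624.7715454101562, 192.84410095214844), (60.97168731689453, 11.340044021606445), 3.131559371948242)
([0.001, 0.017, 3.507], [-0.001, -0.001, -0.001])
```

View pics/w5.png

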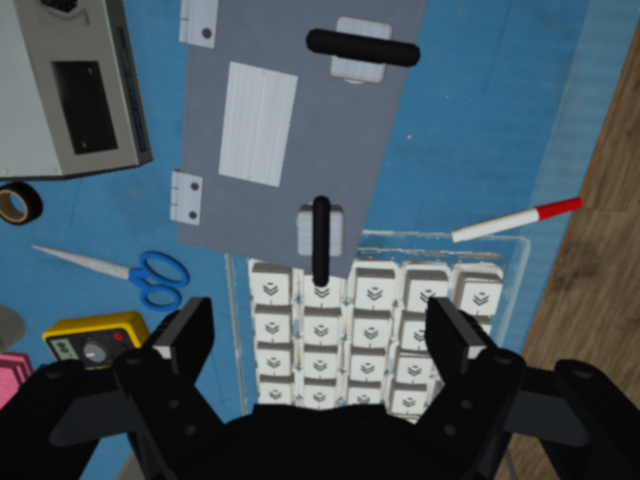

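The loose bar is at (320,241) and the fitted one at (363,47). I use the fitted bolt as a height reference to tell whether the pin has already dropped into the slot.

```bash
python3 - <<'E'
from h import *
p=cams.camera_params("wrist");d=np.load("pics/w5.npy");im=cv2.imread("pics/w5.png")
for n,c in(("fit",(300,425,25,70)),("loose",(305,338,192,290))):
    uv=box_uv(*c);X=depthpts(p,d,uv);g=im.max(2)[uv[:,1],uv[:,0]];k=(g<70)&(X[:,2]>130);B=X[k]
    q=np.c_[B[:,:2],np.ones(len(B))];A=np.linalg.lstsq(q,B[:,2],rcond=None)[0];
    m=(B.min(0)+B.max(0))/2;print(n,k.sum(),m,np.median(B,0),"plane",A.round(3),np.r_[m[:2],1]@A,np.percentile(B[:,2],[5,50,95]))
    r=cv2.minAreaRect(np.float32(B[:,:2]));print(r)
for n,c in(("fitbarrel",(333,392,15,82)),("loosebarrel",(298,344,204,258))):
    uv=box_uv(*c);X=depthpts(p,d,uv);g=im.min(2)[uv[:,1],uv[:,0]];k=(g>150)&(X[:,2]>105);B=X[k];print(n,k.sum(),np.median(B,0),np.percentile(B[:,2],[10,90]))
E
```

```text
fit 2660 [510.53287568 209.45019849 257.27054728] [507.75763833 209.09197434 154.8271713 ] plane [ 1.01400e+00 -1.16000e-01 -3.35206e+02] 158.1693645071138 [151.32995048 154.8271713  156.5067757 ]
((512.0690307617188, 209.03688049316406), (63.432884216308594, 21.261119842529297), 84.7726821899414)
loose 1441 [588.63613478 192.34319475 260.64324567] [622.16478518 192.62108283 158.62736891] plane [-0.354  1.462 98.609] 171.63096064097607 [153.17217658 158.62736891 163.3728925 ]
((588.6407470703125, 192.3094482421875), (133.6132049560547, 13.55307674407959), 0.05277588218450546)
fitbarrel 58 [518.72925458 215.00549885 127.83402237] [126.62515635 128.99520928]
loosebarrel 279 [624.36559421 199.58121876 131.55130995] [130.02262068 133.7565558 ]
```

The loose barrel top reads 131.5 and the fitted one 127.8 (expected 128.3), so the step is only about 9–10 mm up. The pin is already in the slot on its spring. I lower onto the bar and grip it.

```bash
python3 - <<'E'
from h import *
print(rel([624.3,192.8,155.5],RL))
E
```

```text
([0.072, 0.019, 3.598], [-0.001, -0.001, -0.001])
```

```bash
python3 -m jog '[[-1,[0.07,0.02,1.2],[0,0,0]],[-1,[0.07,0.02,2.4],[0,0,0]],[-1,[0.07,0.02,3.2],[0,0,0]],[-1,[0.07,0.02,3.6],[0,0,0]],[-1,[0.07,0.02,3.6],[0,0,0]],[1,[0.07,0.02,3.6],[0,0,0]],[1,[0.07,0.02,3.6],[0,0,0]],[1,[0.07,0.02,3.6],[0,0,0]],[1,[0.07,0.02,3.6],[0,0,0]],[1,[0.07,0.02,3.6],[0,0,0]],[1,[0.07,0.02,3.6],[0,0,0]],[1,[0.07,0.02,3.6],[0,0,0]],[1,[0.07,0.02,3.6],[0,0,0]],[1,[0.07,0.02,3.6],[0,0,0]]]'
python3 - <<'E'
from h import *
o=st();print(rel([637.8,188.4,155.5],Rdown([0,0,1],np.pi/2+.06)))
E
```

```text
time: 14.7
position: [624.8, 192.6, 156.2]
ee_rot: [[-0.988, -0.052, 0.145], [-0.06, 0.997, -0.051], [-0.142, -0.059, -0.988]]
ft_force: [-2.3, 2.6, 3.9]
finger_gap: 0.13
finger_force: 61.6
t 14.7 p [624.8 192.6 156.2] q [ 0.34  0.45  0.05  1.05 -0.1   0.28] F [-2.3  2.6  3.9] M [0.33 0.31 0.1 ] gap 0.13 ff 61.6
[[-0.988, -0.052, 0.145], [-0.06, 0.997, -0.051], [-0.142, -0.059, -0.988]]
([-0.417, -0.161, 0.093], [-0.06, 0.143, -0.004])
```

```bash
python3 -m jog '[[1,[-0.1,-0.04,0.01],[-0.015,0.036,0]],[1,[-0.2,-0.08,0.02],[-0.03,0.072,0]],[1,[-0.3,-0.12,0.03],[-0.045,0.11,0]],[1,[-0.41,-0.16,0.04],[-0.06,0.143,0]],[1,[-0.41,-0.16,0.04],[-0.06,0.143,0]]]'
python3 - <<'E'
from h import *
o=st()
E
```

```text
time: 15.2
position: [637.6, 188.3, 156.6]
ee_rot: [[-0.998, -0.055, -0.003], [-0.055, 0.998, 0.002], [0.003, 0.002, -1.0]]
ft_force: [-5.4, 3.5, 7.4]
finger_gap: 0.122
finger_force: 62.2
t 15.2 p [637.6 188.3 156.6] q [0.29 0.59 0.29 1.27 0.   0.23] F [-5.4  3.5  7.4] M [0.77 1.47 0.05] gap 0.122 ff 62.2
[[-0.998, -0.055, -0.003], [-0.055, 0.998, 0.002], [0.003, 0.002, -1.0]]
```

```bash
python3 -m jog '[[1,[0.02,0,0.05],[0,0,0]],[1,[0.02,0,0.1],[0,0,0]],[1,[0.02,0,0.1],[0,0,0]]]';python3 -m jog '[[1,[0.02,0,0.05],[0,0,0]],[1,[0.02,0,0.1],[0,0,0]],[1,[0.02,0,0.1],[0,0,0]]]'
python3 - <<'E'
from h import *
o=st()
E
```

```text
time: 15.5
position: [636.8, 188.5, 153.9]
ee_rot: [[-0.998, -0.056, -0.0], [-0.056, 0.998, 0.001], [0.0, 0.001, -1.0]]
ft_force: [-0.4, 0.7, 4.0]
finger_gap: 0.125
finger_force: 61.8
time: 15.8
position: [636.3, 188.2, 151.0]
ee_rot: [[-0.998, -0.056, 0.0], [-0.056, 0.998, 0.0], [-0.0, 0.0, -1.0]]
ft_force: [-1.3, 0.6, 4.2]
finger_gap: 0.128
finger_force: 61.9
t 15.8 p [636.3 188.2 151. ] q [0.29 0.59 0.27 1.25 0.   0.23] F [-1.3  0.6  4.2] M [ 0.08 -0.01  0.02] gap 0.128 ff 61.9
[[-0.998, -0.056, 0.0], [-0.056, 0.998, 0.0], [-0.0, 0.0, -1.0]]
```

The pin is in the slot, with about 4 N over 6 mm of travel. I keep pressing towards home.

```bash
python3 -m jog '[[1,[0,0,0.05],[0,0,0]],[1,[0,0,0.1],[0,0,0]],[1,[0,0,0.1],[0,0,0]]]';python3 -m jog '[[1,[0,0,0.04],[0,0,0]],[1,[0,0,0.07],[0,0,0]],[1,[0,0,0.07],[0,0,0]]]'
```

```text
time: 16.1
position: [636.5, 188.3, 148.6]
ee_rot: [[-0.998, -0.056, 0.001], [-0.056, 0.998, 0.001], [-0.001, 0.0, -1.0]]
ft_force: [0.3, 0.9, 9.5]
finger_gap: 0.125
finger_force: 62.4
time: 16.4
position: [636.8, 188.5, 148.4]
ee_rot: [[-0.998, -0.056, 0.003], [-0.056, 0.998, 0.001], [-0.003, 0.001, -1.0]]
ft_force: [-6.1, -1.5, 29.6]
finger_gap: 0.125
finger_force: 65.3
```

```bash
python3 -m jog '[[1,[0,0,0.03],[0,0,0]],[1,[0,0,0.03],[0,0,0]]]'
```

```text
time: 16.6
position: [637.2, 188.6, 148.2]
ee_rot: [[-0.998, -0.056, 0.004], [-0.056, 0.998, 0.001], [-0.004, 0.001, -1.0]]
ft_force: [-7.1, -1.5, 36.8]
finger_gap: 0.126
finger_force: 66.5
```

There is a hard stop at 148.4, an 8 mm stroke from the slot rest, so the bolt is home. I ease the force and start turning clockwise.

```bash
python3 -m jog '[[1,[0,0,-0.05],[0,0,0]],[1,[0,0,-0.05],[0,0,0.05]],[1,[0,0,-0.05],[0,0,0.1]],[1,[0,0,-0.05],[0,0,0.15]],[1,[0,0,-0.05],[0,0,0.2]],[1,[0,0,-0.05],[0,0,0.2]]]'
python3 - <<'E'
from h import *
o=st()
E
```

```text
time: 17.2
position: [637.2, 188.6, 148.3]
ee_rot: [[-0.989, 0.145, 0.003], [0.145, 0.989, 0.001], [-0.003, 0.002, -1.0]]
ft_force: [-0.2, 1.2, 18.5]
finger_gap: 0.125
finger_force: 64.1
t 17.2 p [637.2 188.6 148.3] q [0.29 0.59 0.26 1.24 0.   0.43] F [-0.2  1.2 18.5] M [0.23 0.2  0.04] gap 0.125 ff 64.1
[[-0.989, 0.145, 0.003], [0.145, 0.989, 0.001], [-0.003, 0.002, -1.0]]
```

```bash
python3 -m jog '[[1,[0,0,0],[0,0,0.1]],[1,[0,0,0],[0,0,0.2]],[1,[0,0,0],[0,0,0.3]],[1,[0,0,0],[0,0,0.4]],[1,[0,0,0],[0,0,0.4]]]'
python3 - <<'E'
from h import *
o=st()
E
```

```text
time: 17.7
position: [637.4, 189.1, 148.3]
ee_rot: [[-0.854, 0.521, 0.004], [0.521, 0.854, 0.002], [-0.002, 0.004, -1.0]]
ft_force: [0.2, 4.0, 18.4]
finger_gap: 0.127
finger_force: 64.0
t 17.7 p [637.4 189.1 148.3] q [0.29 0.59 0.26 1.24 0.   0.84] F [ 0.2  4.  18.4] M [ 0.95 -0.01 -0.14] gap 0.127 ff 64.0
[[-0.854, 0.521, 0.004], [0.521, 0.854, 0.002], [-0.002, 0.004, -1.0]]
```

```bash
python3 -m jog '[[1,[0,0,0],[0,0,0.1]],[1,[0,0,0],[0,0,0.2]],[1,[0,0,0],[0,0,0.3]],[1,[0,0,0],[0,0,0.4]],[1,[0,0,0],[0,0,0.5]],[1,[0,0,0],[0,0,0.6]],[1,[0,0,0],[0,0,0.6]]]'
python3 - <<'E'
from h import *
o=st()
E
```

```text
time: 18.4
position: [637.6, 189.4, 148.3]
ee_rot: [[-0.411, 0.912, 0.004], [0.912, 0.411, 0.003], [0.001, 0.005, -1.0]]
ft_force: [2.3, 5.9, 16.8]
finger_gap: 0.125
finger_force: 63.8
t 18.4 p [637.6 189.4 148.3] q [0.29 0.59 0.26 1.24 0.   1.44] F [ 2.3  5.9 16.8] M [ 1.52 -0.35 -0.01] gap 0.125 ff 63.8
[[-0.411, 0.912, 0.004], [0.912, 0.411, 0.003], [0.001, 0.005, -1.0]]
```

Turned 1.2 rad with no stop yet. I go on in small steps.

```bash
python3 -m jog '[[1,[0,0,0],[0,0,0.1]],[1,[0,0,0],[0,0,0.2]],[1,[0,0,0],[0,0,0.25]],[1,[0,0,0],[0,0,0.25]]]'
python3 - <<'E'
from h import *
o=st()
E
python3 -m jog '[[1,[0,0,0],[0,0,0.06]],[1,[0,0,0],[0,0,0.12]],[1,[0,0,0],[0,0,0.12]]]'
python3 - <<'E'
from h import *
o=st()
E
```

```text
time: 18.8
position: [637.7, 189.4, 148.3]
ee_rot: [[-0.174, 0.985, 0.004], [0.985, 0.174, 0.003], [0.002, 0.005, -1.0]]
ft_force: [3.2, 6.5, 15.9]
finger_gap: 0.122
finger_force: 63.7
t 18.8 p [637.7 189.4 148.3] q [0.29 0.59 0.26 1.24 0.   1.68] F [ 3.2  6.5 15.9] M [ 1.47 -0.68  0.02] gap 0.122 ff 63.7
[[-0.174, 0.985, 0.004], [0.985, 0.174, 0.003], [0.002, 0.005, -1.0]]
time: 19.1
position: [637.7, 189.4, 148.3]
ee_rot: [[-0.055, 0.998, 0.004], [0.998, 0.055, 0.003], [0.002, 0.004, -1.0]]
ft_force: [3.9, 5.6, 15.6]
finger_gap: 0.121
finger_force: 63.8
t 19.1 p [637.7 189.4 148.3] q [0.29 0.59 0.26 1.24 0.   1.8 ] F [ 3.9  5.6 15.6] M [ 1.39 -0.8   0.38] gap 0.121 ff 63.8
[[-0.055, 0.998, 0.004], [0.998, 0.055, 0.003], [0.002, 0.004, -1.0]]
```

```bash
python3 -m jog '[[1,[0,0,0],[0,0,0.05]],[1,[0,0,0],[0,0,0.08]],[1,[0,0,0],[0,0,0.08]]]'
python3 - <<'E'
from h import *
o=st()
E
python3 -m jog '[[1,[0,0,0],[0,0,0.05]],[1,[0,0,0],[0,0,0.08]],[1,[0,0,0],[0,0,0.08]]]'
python3 - <<'E'
from h import *
o=st()
E
```

```text
time: 19.4
position: [637.8, 189.4, 148.4]
ee_rot: [[0.023, 1.0, 0.005], [1.0, -0.023, 0.003], [0.003, 0.004, -1.0]]
ft_force: [5.2, 4.9, 16.0]
finger_gap: 0.123
finger_force: 67.4
t 19.4 p [637.8 189.4 148.4] q [0.29 0.59 0.26 1.24 0.   1.88] F [ 5.2  4.9 16. ] M [ 1.27 -0.9   1.06] gap 0.123 ff 67.4
[[0.023, 1.0, 0.005], [1.0, -0.023, 0.003], [0.003, 0.004, -1.0]]
time: 19.7
position: [637.9, 189.4, 148.4]
ee_rot: [[0.102, 0.995, 0.005], [0.995, -0.102, 0.002], [0.003, 0.004, -1.0]]
ft_force: [5.2, 5.3, 16.5]
finger_gap: 0.125
finger_force: 79.1
t 19.7 p [637.9 189.4 148.4] q [0.29 0.59 0.26 1.24 0.   1.96] F [ 5.2  5.3 16.5] M [ 1.13 -1.02  1.66] gap 0.125 ff 79.1
[[0.102, 0.995, 0.005], [0.995, -0.102, 0.002], [0.003, 0.004, -1.0]]
```

The hard stop is reached: Mz rises to 1.7. I relieve the twist a little, let the spring lift the bolt 3 mm, then open the gripper and retreat.

```bash
python3 -m jog '[[1,[0,0,-0.03],[0,0,-0.06]],[1,[0,0,-0.07],[0,0,-0.08]],[1,[0,0,-0.11],[0,0,-0.08]],[1,[0,0,-0.15],[0,0,-0.08]],[1,[0,0,-0.15],[0,0,-0.08]]]'
python3 - <<'E'
from h import *
o=st()
E
```

```text
time: 20.2
position: [636.2, 189.1, 149.0]
ee_rot: [[0.022, 1.0, -0.001], [1.0, -0.022, 0.001], [0.001, -0.001, -1.0]]
ft_force: [8.6, 7.4, -20.0]
finger_gap: 0.13
finger_force: 61.8
t 20.2 p [636.2 189.1 149. ] q [0.29 0.59 0.27 1.25 0.   1.88] F [  8.6   7.4 -20. ] M [ 1.97 -2.34  0.91] gap 0.13 ff 61.8
[[0.022, 1.0, -0.001], [1.0, -0.022, 0.001], [0.001, -0.001, -1.0]]
```

It only rose 0.6 mm and then held at -20 N, so the pin is not in the notch yet, or it is binding. I press again, remove the side load, turn harder into the stop and check.

```bash
python3 -m jog '[[1,[0.02,0.03,0.08],[0,0,0]],[1,[0.03,0.05,0.15],[0,0,0]],[1,[0.03,0.05,0.15],[0,0,0.08]],[1,[0.03,0.05,0.15],[0,0,0.14]],[1,[0.03,0.05,0.15],[0,0,0.2]],[1,[0.03,0.05,0.15],[0,0,0.2]]]'
python3 - <<'E'
from h import *
o=st()
E
```

```text
time: 20.8
position: [638.9, 189.9, 148.4]
ee_rot: [[0.221, 0.975, 0.004], [0.975, -0.221, 0.002], [0.002, 0.003, -1.0]]
ft_force: [0.7, 2.4, 18.5]
finger_gap: 0.126
finger_force: 96.0
t 20.8 p [638.9 189.9 148.4] q [0.29 0.59 0.27 1.24 0.   2.08] F [ 0.7  2.4 18.5] M [ 0.37 -0.03  2.26] gap 0.126 ff 96.0
[[0.221, 0.975, 0.004], [0.975, -0.221, 0.002], [0.002, 0.003, -1.0]]
```

```bash
python3 -m jog '[[-1,[0,0,0],[0,0,0]],[-1,[0,0,-0.05],[0,0,0]],[-1,[0,0,-0.05],[0,0,0]],[-1,[0,0,-0.05],[0,0,0]],[-1,[0,0,-0.05],[0,0,0]],[-1,[0,0,-0.8],[0,0,0]],[-1,[0,0,-2],[0,0,0]],[-1,[0,0,-3.6],[0,0,0]],[-1,[0,0,-3.6],[0,0,0]],[-1,[0,0,-3.6],[0,0,0]]]'
python3 - <<'E'
from h import *
o=st();p=cams.camera_params("wrist");im,d=cams.get_image("wrist");cv2.imwrite("pics/w6.png",im[:,:,::-1]);np.save("pics/w6.npy",d)
print(proj(p,[[638,189,155],[506.5,208.5,156]]))
uv=box_uv(0,640,0,480);X=depthpts(p,d,uv);g=im.max(2).ravel()
for n,c in(("loose",(638,189)),("fit",(506.5,208.5))):
    k=(g<70)&(X[:,2]>135)&(X[:,2]<185)&(np.hypot(X[:,0]-c[0],X[:,1]-c[1])<45);B=X[k]
    if len(B)<50: print(n,len(B)); continue
    print(n,k.sum(),np.median(B,0),np.percentile(B[:,2],[5,50,95]),cv2.minAreaRect(np.float32(B[:,:2])))
    k=(im.min(2).ravel()>140)&(X[:,2]>105)&(X[:,2]<145)&(np.hypot(X[:,0]-c[0],X[:,1]-c[1])<24);print(" barrel",k.sum(),np.median(X[k],0))
E
```

```text
time: 21.8
position: [638.3, 189.3, 255.2]
ee_rot: [[0.222, 0.975, 0.002], [0.975, -0.222, 0.001], [0.001, 0.002, -1.0]]
ft_force: [0.6, -0.4, -0.3]
finger_gap: 1.003
finger_force: 0.0
t 21.8 p [638.3 189.3 255.2] q [0.29 0.59 0.53 1.51 0.   2.08] F [ 0.6 -0.4 -0.3] M [0.01 0.05 0.01] gap 1.003 ff 0.0
[[0.222, 0.975, 0.002], [0.975, -0.222, 0.001], [0.001, 0.002, -1.0]]
[[319.32349638 245.64157478]
 [119.22102923 260.80237928]]
loose 1618 [637.61641821 190.60400402 154.90704653] [148.54076781 154.90704653 156.41446389] ((637.061279296875, 188.6920166015625), (11.53856086730957, 62.39592742919922), 6.514648914337158)
 barrel 849 [646.18809595 188.61675536 127.71022932]
fit 2258 [510.85439876 211.85363961 153.69300716] [138.51186095 153.69300716 155.99813906] ((508.14752197265625, 210.21133422851562), (63.281829833984375, 11.927375793457031), 84.46746063232422)
 barrel 586 [518.69100362 209.41659285 127.44432013]
```

View pics/w6.png

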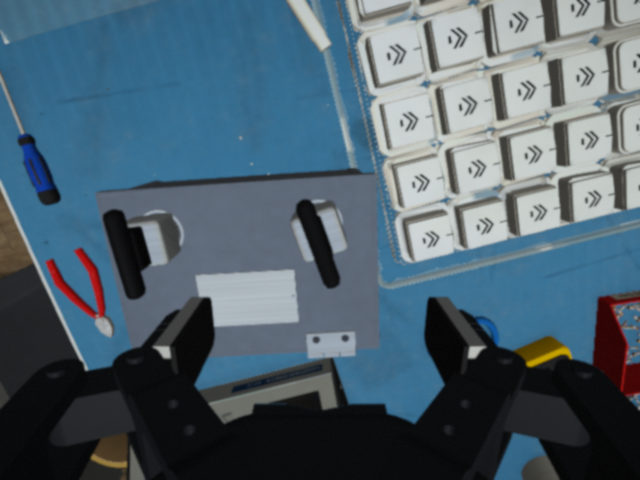

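The loose barrel top is at 127.7 and the locked neighbour's at 127.4. The bar tops read 156.4 and 156.0, and the bar at (319,243) is centred on the hole. The bolt is upright and lifted to the locked height, and the arm is clear, so I hand in.

```bash
python3 -c "
from workcell import bot
print(bot.hand_in())"
```

```text
the job is handed in; nothing more can be done
None
```

I fitted the loose bolt in the empty hole, turned it clockwise to its hard stop and handed the job in at about 22 s; it sits upright at the same height as its locked neighbour (within about 0.5 mm by camera). The hand-in gave no verdict.

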